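# Roll the tiles of a jar stand flush

## Task

At the craft-fair stall, the five tiles of the wooden jar stand still sit proud of their frame. Take the hand roller from its rest and, pressing down firmly all the way but never hard enough to crack a tile, roll it along the row until all five tiles are fully home, flush with the frame; press them only with the roller, not with the fingers. Then stand the roller upright on its rest again with both feet between the lips, let go, and leave the two jars and the tin where they stand.

Things in the scene. Friction and masses are not known exactly. Their poses are not given: they have to be found in the camera images.
- stand_top (a point): Centre of the stand's top at frame level, 30 mm above the table. The stand is a fixed brown wooden frame, 108 (its x) by 228 mm (its y), rim 12 mm wide. In it five glazed tiles, 80 (x) by 38.5 mm (y), lie in a row at y = -80, -40, 0, 40, 80 mm: blue, white, terracotta, white, blue. They start 2 to 5 mm proud of the frame.
- tile0 (a joint): How far the tile centred at y = -80 mm of the stand has gone down, in m: 0 is 5 mm proud of the frame, 0.005 is flush (hard stop).
- tile1 (a joint): How far the tile centred at y = -40 mm of the stand has gone down, in m: 0 is 5 mm proud of the frame, 0.005 is flush (hard stop).
- tile2 (a joint): How far the tile centred at y = 0 mm of the stand has gone down, in m: 0 is 5 mm proud of the frame, 0.005 is flush (hard stop).
- tile3 (a joint): How far the tile centred at y = 40 mm of the stand has gone down, in m: 0 is 5 mm proud of the frame, 0.005 is flush (hard stop).
- tile4 (a joint): How far the tile centred at y = 80 mm of the stand has gone down, in m: 0 is 5 mm proud of the frame, 0.005 is flush (hard stop).
- roller_grip (a point): Centre of the hand roller's grip, a level dark wooden bar 92 mm along its x, 28 mm thick along its y, 40 mm high, with flat upright sides. Below it hangs a drum on an axle along x, so the roller rolls along its y. The drum's underside is 72 mm below this point, the undersides of the two feet 62 mm. z points up.
- drum (a joint): How far the roller's drum has turned about its axle, in rad, 0 at the start; 1 rad is 22 mm of rolling.
- rest_mid (a point): Middle of the roller's rest, level with its ledges, 22 mm above the table. Fixed blue-painted block, 130 (its x) by 74 mm (its y): a ledge at each x end, a channel between for the drum. Lips 6 mm high leave 62 mm (y) by 118 mm (x) clear. The roller stands a foot on each ledge, its x along this x (either way round), grip centre 62 mm above this point.
- stand: The jar stand, frame and tiles (see stand_top); origin at the centre of its underside on the table, z up, same axes. Each tile goes straight down under about 7 N, stays where it is left, and meets a hard bed when flush. A tile cracks under 60 N.
- honey: Jar of honey with a yellow lid, 70 mm in diameter, 105 mm tall, loose bystander; origin at the centre of its underside.
- beet: Red jar with a yellow lid, 70 mm in diameter, 105 mm tall, loose bystander; origin at the centre of its underside.
- tin: Green tin, 68 mm in diameter, 80 mm tall, loose bystander; origin at the centre of its underside.
- roller: The hand roller as a whole, about 0.4 kg, loose; origin at the middle of the drum's underside, same axes as roller_grip. Black rubber drum with a red band, 44 mm in diameter, 56 mm long, turning freely. A steel foot on each side, from x = 31 to 46 mm, 42 mm long in y, its underside 10 mm higher than the drum's.
There are look-alikes about, which are no part of the job. Of the things that look like the part that bears rest_mid, take the one that is farthest from the robot's base at the start.

How it is judged:
By the outcome, as a careful person would: the job done as asked, in the order asked, and still so for the second after the job is handed in, with the robot touching nothing.
It also fails if it takes over 72 s, if anything falls off the work surface, if the arm or the gripper's body presses on something with over 40 N, if the wrist force passes 120 N, or if a joint passes its speed limit or range.

## Robot

A 6-joint arm with a two-finger parallel gripper is mounted at the origin on the work surface. World frame = base frame: x ahead of the robot, y to its left, z up, the work surface at z = 0. Lengths are in m, angles in rad, forces in N, time in s.
With the tool pointing down it reaches from about 0.35 to 0.975 m from the base axis. Payload 17.4 kg.
Tool frame: the origin (TCP) lies midway between the tips of the shut fingers; the grasp point (between the pads) lies 19 mm behind it; z points along the fingers, y is the line along which they close (so a half turn about z gives the same grasp; the last joint's range is limited). The gripper opens to 85 mm and grips with 20 to 120 N. Pads are 22 mm wide; open, the fingers measure 114 mm over their backs; the gripper's body (76 mm by 85 mm) begins 54 mm behind the grasp point. The pads swing forward as they close: fully open they stand 13 mm farther back than shut.
Start: joints at [1.176, 0.116, 1.442, -0, 1.584, -0.038], TCP at [0.236, 0.632, 0.192] pointing down, gripper open.
Joint ranges: [-2.83, 2.83], [-0.83, 2.19], [0.07, 2.5], [-1.14, 4.28], [0.01, 3], [-2.97, 2.97]. Speed limits (rad/s): [1.89, 1.89, 2.22, 3.14, 3.14, 3.14].

## Interface

Orientations are given as [roll, pitch, yaw] about the fixed x, y, z axes, in that order (R = Rz(yaw) Ry(pitch) Rx(roll)).
In Python, from plant import readout, cams, robot gives the robot as it stands.
- The arm moves only by the tool step_arm, never from a script. Its argument "steps" is a list of rows, each a list of 2 entries, a list of its own where there are three numbers: the shift along the tool's x, y, z in units of 750 mm (1.0 is 750 mm), then the turn about the tool's z in units of 30 degrees (1.0 is 30 degrees). In form: [[[tx, ty, tz], turn], ...]. A call has 1 to 12 rows; each row is the pose to reach, as a shift and turn from the pose commanded when the call began, along the tool's axes at that moment; what a row does not reach only later rows make up. A row lasts 1/10 s, in which the tool goes at most 50 mm and 8.59 degrees, less where a joint would pass 70% of its speed; a pose out of reach is approached as far as the arm can. A call with a number of a shift or a turn outside -1 to 1 is refused whole. A call with a gripper value outside its range is refused whole. "jaw" is the opening, from -1 (shut) to 1 (fully open), set as the call begins (left out, the last holds). The fingers move at their own pace and stop on an object; "newtons" is the grip in N (left out, the last holds). Time passes only in rows, so rows that repeat a pose let the fingers close. It gives the time, the measured TCP pose, the force, the opening and the grip force at its end, in the units of the state.
- readout.state(): the state, without advancing time (a new reading comes with each control period).
- cams.snapshot(name): name is "scene" or "top"; returns a dict with "color" (420x560x3 uint8, blue, green, red), "range_z" (420x560 float32, m along the optical axis (not along the pixel's ray), 0 where there is no reading), "mtx" (3x3 intrinsics, pixels), "k1" (the pictures are not rectified: a ray, as slopes to the right and down, at radius r is drawn at 1 + k1 r^2 times it, then the intrinsics apply), "R" (3x3) and "t" (3): a world point X has camera coordinates R X + t. Camera axes: x right, y down, z forward; pixel columns grow to the right and rows downward; lengths in m; the calibration is good to about 2 mm. A picture is of the moment at which its call begins.
- robot.job_done(): hands the job in; it is judged then, once.
The state is a dict: "clock": time; "q": joint angles; "joint_vel": joint speeds; "joint_efforts": joint torques, N m; "eef_pos": TCP position; "orientation": TCP orientation; "wrist_force": force on the tool from outside, world axes, zero at the start; "ft_torque": the same for the moment, N m; "finger_gap": finger opening in m; "grasp_force": force on a finger pad.
Only numpy, scipy, OpenCV 4.12 (cv2) and the standard library are available. Lean on these libraries where they do the work, as an engineer would, in place of code of your own. Each camera call takes 0.05 s, during which the arm holds its last target. There are 200 camera calls.

## Working session

There is one attempt and no reset: what is moved stays moved. The work goes in short steps, Python scripts to look and compute and a tool call to move; the robot and the scene stay as the last step left them, time stands still between calls to the robot, and variables do not carry over. Pictures are saved under pics/ and viewed, at most 10 in all, crops included, and the job is handed in when it is done.

Besides the shell and the picture viewer there is one more tool, called after "Call:" as name(argument=value, ...) on one line, values as JSON. step_arm: Moves the arm, as the interface text tells. Its arguments: {"type":"object","properties":{"steps":{"type":"array"},"jaw":{"type":"number"},"newtons":{"type":"number"}},"required":["steps"]}

```bash
mkdir -p pics; ls
python3 - <<'E'
from plant import readout,cams
import cv2,numpy as np
for n in("scene","top"):
    s=cams.snapshot(n); cv2.imwrite(f"pics/{n}0.png",s["color"]); np.savez(f"{n}0.npz",**s)
    print(n,s["mtx"].tolist(),s["k1"],s["R"].round(3).tolist(),s["t"])
print(readout.state())
E
```

```text
pics
scene [[394.26829691331466, 0.0, 274.5579725771731], [0.0, 394.26829691331466, 210.48217040298377], [0.0, 0.0, 1.0]] -0.07288668534203979 [[-0.345, 0.938, 0.01], [0.537, 0.206, -0.818], [-0.77, -0.277, -0.575]] [ 0.2194236  -0.23171665  1.37346591]
top [[420.3698645292535, 0.0, 285.9119437382583], [0.0, 420.3698645292535, 209.98633418772815], [0.0, 0.0, 1.0]] 0.028914382042234767 [[0.01, -1.0, 0.027], [-0.996, -0.013, -0.091], [0.091, -0.026, -0.995]] [-0.05921725  0.55651467  0.89489645]
{'clock': 0.1, 'q': array([ 1.17620386e+00,  1.16425950e-01,  1.44221687e+00,  2.71530926e-05,
        1.58404673e+00, -3.78077629e-02]), 'joint_vel': array([-0.00026359,  0.0008591 , -0.00115826, -0.00059544, -0.00059405,
        0.00023869]), 'joint_efforts': array([ 1.88586862e-03, -7.33667564e+01, -6.33789897e+01,  3.71547333e-05,
        5.31694372e-03, -2.07520605e-05]), 'eef_pos': array([0.23566722, 0.63227281, 0.19133275]), 'orientation': array([-3.14049757e+00, -6.85928231e-05,  2.78480826e+00]), 'wrist_force': array([-0.44455084,  0.1085241 , -0.47272906]), 'ft_torque': array([-0.01574583, -0.04054843,  0.0296848 ]), 'grasp_force': 0.0, 'finger_gap': 0.08540207971726158}
```

View pics/top0.png

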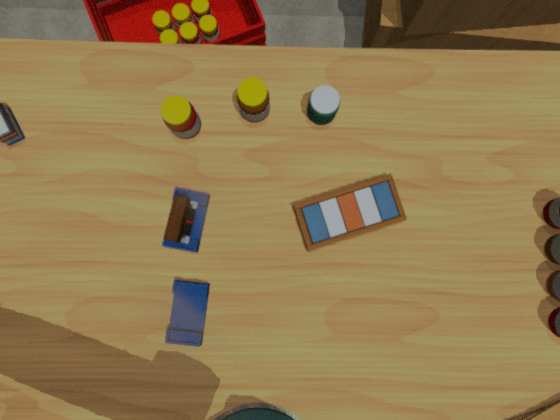

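View pics/scene0.png

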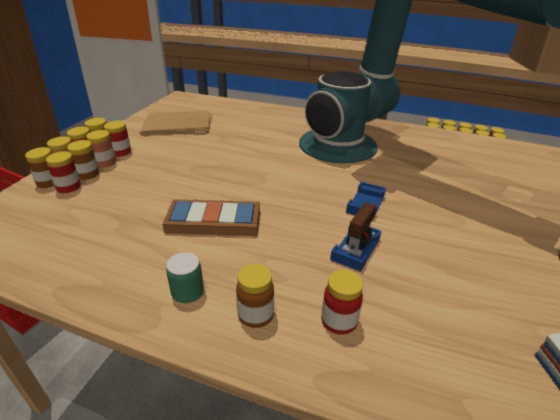

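The rest candidates are the blue block with the roller on it at top (186,220) and the empty blue block at top (188,313), nearer the base (bottom edge). The farther one, (186,220), fits the description. I'll confirm that in an enlarged crop and measure both.

```bash
cat > h.py <<'E'
import numpy as np,cv2
from plant import cams
def rays(s,uv):
    uv=np.asarray(uv,float).reshape(-1,2);K=s["mtx"]
    d=(uv-[K[0,2],K[1,2]])/[K[0,0],K[1,1]]
    x=d.copy()
    for _ in range(8): x=d/(1+float(s["k1"])*(x**2).sum(1,keepdims=True))
    return np.c_[x,np.ones(len(x))]
def plane(s,uv,z):
    R,t=s["R"],s["t"];D=rays(s,uv)@R;C=-R.T@t
    return C+D*((z-C[2])/D[:,2])[:,None]
def cloud(s):
    h,w=s["range_z"].shape;v,u=np.mgrid[:h,:w]
    P=rays(s,np.c_[u.ravel(),v.ravel()])*s["range_z"].reshape(-1,1)
    return ((P-s["t"])@s["R"]).reshape(h,w,3)
def rect(p):
    (c,sz,a)=cv2.minAreaRect((p[:,:2]*1000).astype(np.float32)); return np.round(c,1),np.round(sz,1),round(a,2)
E
python3 - <<'E'
import numpy as np,cv2
from h import *
s=dict(np.load("top0.npz"));X=cloud(s);hsv=cv2.cvtColor(s["color"],cv2.COLOR_BGR2HSV)
z=X[...,2]
def box(u0,v0,u1,v1):
    m=np.zeros(z.shape,bool);m[v0:v1,u0:u1]=1;return m
print("table z",np.median(z[300:340,300:400]))
def show(n,m):
    m=cv2.morphologyEx(m.astype(np.uint8),cv2.MORPH_OPEN,np.ones((3,3)))>0
    p=X[m];print(n,m.sum(),"z",np.percentile(p[:,2],[5,50,95]).round(4),"mean",p.mean(0).round(4),rect(p))
blue=(hsv[...,0]>100)&(hsv[...,0]<130)&(hsv[...,1]>120)
show("restfar",blue&box(155,180,220,260)); show("restnear",blue&box(155,270,220,355))
show("grip",box(155,180,220,260)&(z>.095))
B=box(285,165,415,255)
show("stand",B&(z>.02)); 
show("honey",box(225,60,280,130)&(z>.095));show("beet",box(150,85,210,145)&(z>.095));show("tin",box(300,75,350,130)&(z>.072))
show("oblique rest z",box(155,180,220,260)&(z>.012))
show("rn",box(155,270,220,355)&(z>.012))
def zoom(u0,v0,u1,v1,k):return cv2.resize(s["color"][v0:v1,u0:u1],None,fx=k,fy=k,interpolation=cv2.INTER_CUBIC)
a=zoom(150,175,225,355,3.3);b=zoom(280,160,420,260,3.5)
o=np.zeros((600,740,3),np.uint8);o[:a.shape[0],:a.shape[1]]=a;o[:b.shape[0],250:250+b.shape[1]]=b;cv2.imwrite("pics/crop1.png",o)
# tile colours heights on a line in stand
for u,v in[(315,222),(333,217),(350,210),(368,204),(385,198)]:
    print(X[v-4:v+5,u-4:u+5].reshape(-1,3).mean(0).round(4))
E
```

```text
table z 0.0008905858062534428
restfar 429 z [0.007  0.0216 0.0307] mean [0.4928 0.1586 0.0193] (array([504.8, 170.2]), array([71.5, 67.5]), 80.14)
restnear 641 z [0.007  0.0224 0.0299] mean [0.3761 0.1426 0.0234] (array([397.5,  65.2]), array([ 82.9, 227. ]), 18.56)
grip 691 z [0.1003 0.1045 0.1072] mean [0.5308 0.1674 0.1079] (array([526.1,  77.7]), array([219.9,  93.1]), 86.46)
stand 5057 z [0.0285 0.0329 0.0366] mean [ 0.555  -0.1915  0.0366] (array([ 545.3, -161.6]), array([110.5, 296.6]), 18.02)
honey 716 z [0.1026 0.1059 0.1083] mean [0.7918 0.0218 0.1056] (array([792.9,  22. ]), array([59.9, 60. ]), 79.45)
beet 729 z [0.1028 0.106  0.1084] mean [0.7486 0.1734 0.1115] (array([633.2,  72. ]), array([374.4,  59.4]), 41.28)
tin 725 z [0.0754 0.0806 0.0833] mean [ 0.7864 -0.1299  0.0839] (array([642.6, -98.7]), array([ 63.6, 361.3]), 77.69)
oblique rest z 1770 z [0.0219 0.0511 0.1064] mean [0.5314 0.1611 0.068 ] (array([519.5,  84.5]), array([240., 132.]), 80.05)
rn 994 z [0.0198 0.0241 0.0307] mean [0.3338 0.1553 0.0294] (array([394.1, 111.2]), array([128.5, 295.2]), 52.83)
[ 0.5311 -0.1161  0.0338]
[ 0.5424 -0.1553  0.0337]
[ 0.5581 -0.1922  0.035 ]
[ 0.572  -0.2322  0.0328]
[ 0.584  -0.2662  0.0459]
```

View pics/crop1.png

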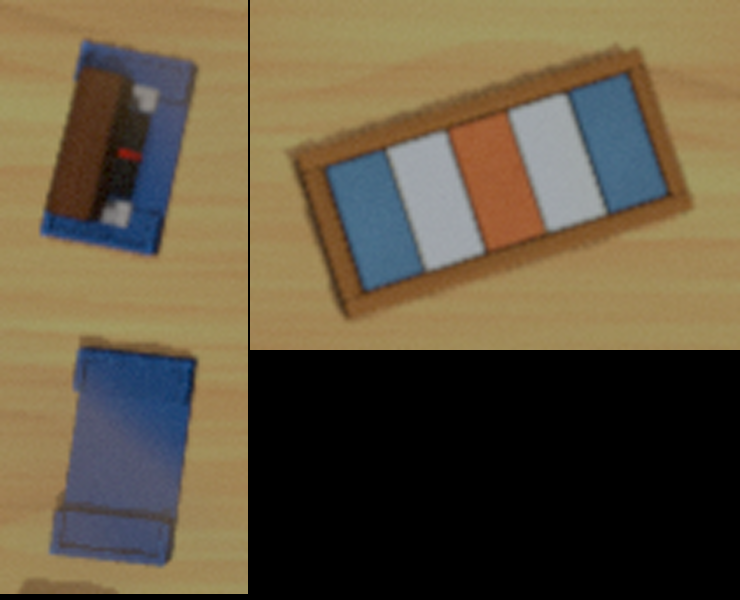

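The crop shows the far block (upper left) bearing the roller, with its ledges and channel, so it is the rest. The near, empty one is the look-alike. The stand's tiles run blue, white, terracotta, white, blue. Next come the precise poses.

```bash
cat > m.py <<'E'
import numpy as np,cv2
from h import *
def filt(X,m):
    m=cv2.morphologyEx(m.astype(np.uint8),cv2.MORPH_OPEN,np.ones((3,3)))
    n,l,st,_=cv2.connectedComponentsWithStats(m);return l==1+st[1:,4].argmax()
E
python3 - <<'E'
import numpy as np,cv2
from m import *
s=dict(np.load("top0.npz"));X=cloud(s);hsv=cv2.cvtColor(s["color"],cv2.COLOR_BGR2HSV)
z=cv2.medianBlur(X[...,2].astype(np.float32),5)
def box(u0,v0,u1,v1):
    m=np.zeros(z.shape,bool);m[v0:v1,u0:u1]=1;return m
def cast(n,m,zz):
    m=filt(X,m);v,u=np.nonzero(m);P=plane(s,np.c_[u,v],zz);print(n,m.sum(),rect(P),P.mean(0).round(4)[:2],u.min(),u.max(),v.min(),v.max());return P
cast("grip",box(155,180,220,260)&(z>.09)&(z<.115),.104)
brown=(hsv[...,0]<15)&(hsv[...,1]>120)&(hsv[...,2]<120)
cast("gripcol",box(155,180,200,260)&brown,.104)
nt=(hsv[...,0]<100)|(hsv[...,1]<90)
blue=(hsv[...,0]>100)&(hsv[...,0]<130)&(hsv[...,1]>100)
cast("rest z-mask",box(155,180,220,260)&(z>.015),.028)
cast("near z-mask",box(155,270,220,355)&(z>.014),.028)
cast("stand",box(285,165,415,255)&(z>.015)&(z<.06),.030)
cast("honey",box(225,60,280,130)&(z>.09),.105);cast("beet",box(150,85,210,145)&(z>.09),.105);cast("tin",box(300,75,350,130)&(z>.07),.08)
# tiles by colour
S=box(300,175,402,245);tb=S&blue;w=S&(hsv[...,1]<70)&(hsv[...,2]>120);o=S&(hsv[...,0]<14)&(hsv[...,2]>140)&(hsv[...,1]>150)
cast("blueL",tb&box(0,0,345,419),.034);cast("blueR",tb&box(345,0,559,419),.034)
cast("wL",w&box(0,0,349,419),.034);cast("wR",w&box(350,0,559,419),.034);cast("terra",o,.034)
# scene-view for rest/grip
s=dict(np.load("scene0.npz"));X=cloud(s);hsv=cv2.cvtColor(s["color"],cv2.COLOR_BGR2HSV)
m=(abs(X[...,0]-.51)<.1)&(abs(X[...,1]-.16)<.08)
for n,lo,hi in(("grip top",.098,.110),("blue",.018,.034)):
    k=m&(X[...,2]>lo)&(X[...,2]<hi)
    if n=="blue":k&=(hsv[...,0]>100)&(hsv[...,0]<130)&(hsv[...,1]>100)
    print("scene",n,k.sum(),rect(X[k]))
E
```

```text
grip 712 (array([531.2, 167.4]), array([30.8, 93.1]), 78.94) [0.531  0.1678] 164 187 195 241
gripcol 529 (array([530.7, 165.8]), array([31.6, 87.3]), 79.21) [0.529  0.1677] 166 184 196 240
rest z-mask 1766 (array([533.7, 165.2]), array([ 76.1, 131.9]), 79.93) [0.5341 0.1704] 163 207 188 252
near z-mask 506 (array([285.2, 160.3]), array([75.2, 29.3]), 83.86) [0.2853 0.1603] 166 201 329 345
stand 5246 (array([ 555.4, -192.3]), array([110.5, 230.5]), 17.91) [ 0.5549 -0.1917] 294 405 174 250
honey 729 (array([791.5,  22. ]), array([63. , 59.2]), 1.09) [0.7914 0.0218] 237 266 77 107
beet 752 (array([750.1, 174.7]), array([62.8, 59.5]), 28.59) [0.7501 0.1744] 161 191 95 125
tin 756 (array([ 786.8, -129.7]), array([65.1, 63.6]), 0.34) [ 0.787  -0.1302] 309 339 85 115
blueL 593 (array([ 530.1, -116. ]), array([76.3, 36.5]), 18.62) [ 0.5301 -0.1162] 303 327 204 241
blueR 591 (array([ 580.3, -268.5]), array([77.3, 37.1]), 17.98) [ 0.58   -0.2685] 372 397 183 219
wL 650 (array([ 542.9, -154.4]), array([79.8, 38.8]), 18.41) [ 0.5427 -0.1544] 320 345 198 236
wR 646 (array([ 567.6, -230. ]), array([79.9, 38.4]), 18.19) [ 0.5674 -0.23  ] 354 380 187 225
terra 568 (array([ 555.3, -192.6]), array([77. , 34.8]), 18.22) [ 0.5553 -0.1926] 338 362 193 229
scene grip top 336 (array([535.2, 168.2]), array([27.5, 94.1]), 77.34)
scene blue 357 (array([538.7, 164.9]), array([ 72.9, 129.9]), 79.71)
```

```bash
cat > go.py <<'E'
import sys,numpy as np
from scipy.spatial.transform import Rotation as Ro
from plant import readout
def go(x,y,z,yaw):
    s=readout.state();R=Ro.from_euler("xyz",s["orientation"]);p=s["eef_pos"]
    d=R.inv().apply(np.array([x,y,z])-p)/.75
    t=-((yaw-np.degrees(s["orientation"][2])+180)%360-180)/30
    print("clk",round(s["clock"],2),"pos",p.round(4),"rpy",np.degrees(s["orientation"]).round(2),"q6",s["q"][5].round(2),"F",s["wrist_force"].round(1),"gap",round(s["finger_gap"],4),"gf",round(s["grasp_force"],1))
    print("MOVE",d.round(4),"turn",round(t,4))
if __name__=="__main__": go(*map(float,sys.argv[1:]))
E
python3 go.py .533 .1675 .16 169.5
```

```text
clk 0.1 pos [0.2357 0.6323 0.1913] rpy [-179.94   -0.    159.56] q6 -0.04 F [-0.4  0.1 -0.5] gap 0.0854 gf 0.0
MOVE [-0.5879 -0.4422  0.0422] turn -0.3314
```

Call:
step_arm(steps=[[[-0.588, -0.442, 0.042], -0.331], [[-0.588, -0.442, 0.042], -0.331], [[-0.588, -0.442, 0.042], -0.331], [[-0.588, -0.442, 0.042], -0.331], [[-0.588, -0.442, 0.042], -0.331], [[-0.588, -0.442, 0.042], -0.331], [[-0.588, -0.442, 0.042], -0.331], [[-0.588, -0.442, 0.042], -0.331], [[-0.588, -0.442, 0.042], -0.331], [[-0.588, -0.442, 0.042], -0.331], [[-0.588, -0.442, 0.042], -0.331], [[-0.588, -0.442, 0.042], -0.331]], jaw=1)

```text
clock: 1.3
eef_pos: [0.535, 0.1635, 0.1596]
orientation: [-3.14, -0.001, 2.954]
wrist_force: [0.2, 0.2, -0.1]
finger_gap: 0.0852
grasp_force: 0.0
```

Call:
step_arm(steps=[[[0, 0, 0], 0], [[0, 0, 0], 0], [[0, 0, 0], 0], [[0, 0, 0], 0]])

```text
clock: 1.7
eef_pos: [0.5328, 0.1688, 0.1607]
orientation: [3.141, 0.0, 2.96]
wrist_force: [-0.2, 0.2, -0.3]
finger_gap: 0.0853
grasp_force: 0.0
```

```bash
python3 go.py .533 .1675 .066 169.5
python3 - <<'E'
from h import *
s=cams.snapshot("scene");c=s["color"][100:300,260:480];cv2.imwrite("pics/a1.png",cv2.resize(c,None,fx=3,fy=3))
E
```

```text
clk 1.7 pos [0.5328 0.1688 0.1607] rpy [1.7999e+02 1.0000e-02 1.6958e+02] q6 -1.13 F [-0.2  0.2 -0.3] gap 0.0853 gf 0.0
MOVE [-0.0006 -0.0017  0.1262] turn 0.0027
```

View pics/a1.png

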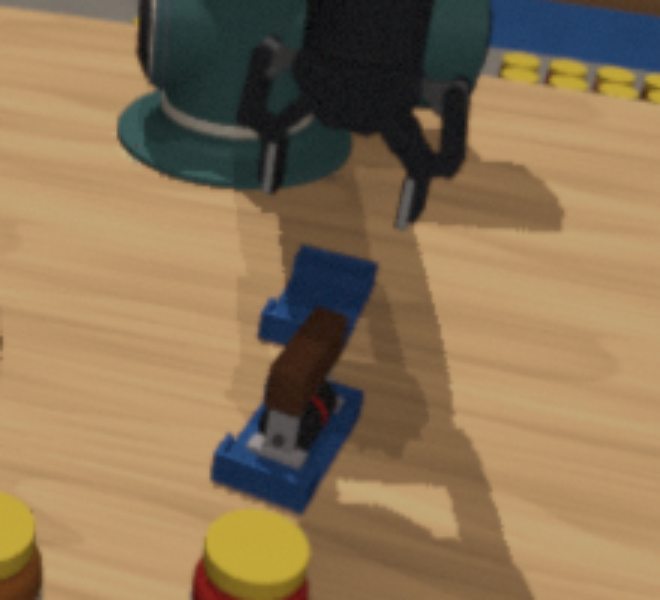

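The picture shows the open fingers at crop (270,185) and (405,225), with the grip's top at (320,340). The gap looks bigger than I expected, so I'll check it by projection.

Run:
```python
from h import *
s=dict(np.load("scene0.npz"))
def proj(P):
    c=s["R"]@P+s["t"];x=c[:2]/c[2];x=x*(1+float(s["k1"])*(x@x));K=s["mtx"]
    return ((x*[K[0,0],K[1,1]]+[K[0,2],K[1,2]])-[260,100])*3
a=np.radians(169.58);y=np.array([np.sin(a),-np.cos(a),0])
P=np.array([.5328,.1688,.1607])
for k in(-.0427,0,.0427):print(k,proj(P+y*k+[0,0,.013]))
print("grip top",proj(np.array([.532,.1675,.104])))
```

```text
-0.0427 [268.38429483 238.25868604]
0 [325.88643309 254.85125239]
0.0427 [385.60619888 272.14883272]
grip top [310.31278199 335.86082785]
```

Run:
```python
from h import *
from plant import readout
s=cams.snapshot("scene");X=cloud(s);print(readout.state()["eef_pos"],readout.state()["clock"])
for u,v in[(270,180),(268,165),(405,218),(410,205)]:
    U,V=260+u//3,100+v//3;print(u,v,X[V-1:V+2,U-1:U+2].reshape(-1,3).round(3)[[1,4,7]].tolist())
c=s["color"][100:300,260:480];cv2.imwrite("pics/a2.png",cv2.resize(c,None,fx=3,fy=3))
m=np.zeros(X.shape[:2],bool);m[100:260,300:440]=1
m&=(X[...,2]>.13)&(X[...,0]>.4)&(X[...,2]<.25)
p=X[m];print(len(p),np.percentile(p,[2,50,98],axis=0).round(3))
```

```text
[0.53292943 0.16856898 0.1606441 ] 1.8
270 180 [[0.536, 0.124, 0.227], [0.536, 0.124, 0.225], [0.538, 0.125, 0.224]]
268 165 [[0.537, 0.121, 0.238], [0.534, 0.12, 0.235], [0.538, 0.121, 0.234]]
405 218 [[0.552, 0.216, 0.227], [0.55, 0.216, 0.223], [0.55, 0.216, 0.221]]
410 205 [[0.551, 0.216, 0.235], [0.548, 0.216, 0.231], [0.548, 0.217, 0.229]]
271 [[0.517 0.114 0.215]
 [0.538 0.13  0.234]
 [0.554 0.225 0.249]]
```

View pics/a2.png

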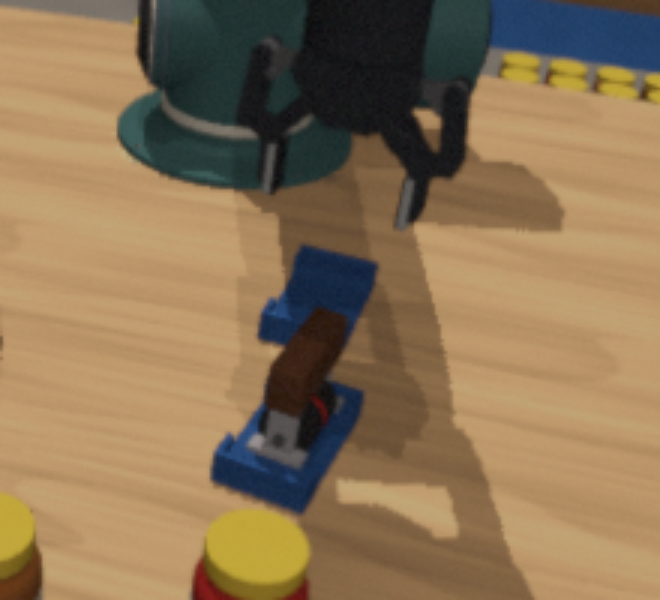

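The two pictures agree. Depth puts the open fingertips at z≈0.215, while the reported TCP implies ≈0.174. I'll go part of the way down, to where both readings are safe, and measure again.

Call:
step_arm(steps=[[[0, -0.001, 0.025], 0], [[0, -0.001, 0.05], 0], [[0, -0.001, 0.074], 0], [[0, -0.001, 0.074], 0], [[0, -0.001, 0.074], 0]])

```text
clock: 2.3
eef_pos: [0.5331, 0.1673, 0.1055]
orientation: [3.142, 0.0, 2.958]
wrist_force: [-0.2, -0.0, 0.4]
finger_gap: 0.0856
grasp_force: 0.0
```

```bash
python3 go.py .533 .1675 .066 169.5
python3 - <<'E'
from h import *
for n in("scene","top"):
    s=cams.snapshot(n);X=cloud(s);g=s["color"].max(2)<110
    z=X[...,2];m=(z>.11)&(z<.3)&(abs(X[...,0]-.533)<.04)&(abs(X[...,1]-.168)<.08)
    p=X[m];print(n,len(p),np.percentile(p,[1,5,50,99],axis=0).round(3).tolist())
    c=s["color"][100:300,260:480] if n=="scene" else s["color"][140:290,110:260]
    cv2.imwrite(f"pics/b_{n}.png",cv2.resize(c,None,fx=2.6,fy=2.6))
E
```

```text
clk 2.3 pos [0.5331 0.1673 0.1055] rpy [180.     0.   169.51] q6 -1.13 F [-0.2 -0.   0.4] gap 0.0856 gf 0.0
MOVE [0.0001 0.0002 0.0527] turn 0.0003
scene 2500 [[0.516, 0.098, 0.165], [0.527, 0.106, 0.179], [0.548, 0.175, 0.244], [0.572, 0.239, 0.299]]
top 374 [[0.507, 0.097, 0.211], [0.508, 0.099, 0.214], [0.522, 0.107, 0.252], [0.542, 0.133, 0.266]]
```

View pics/b_scene.png

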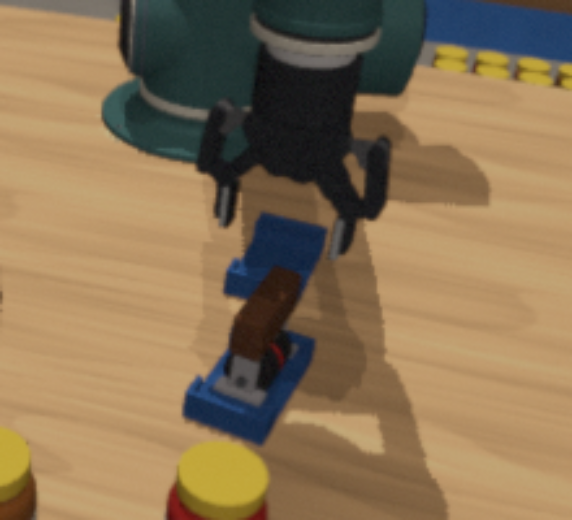

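Depth puts the fingertips at ≈0.160 while the reading implies ≈0.118, so the same ~41 mm offset remains. A light trial close at a reading of 0.075 will settle it, because it is harmless either way: it meets the 28 mm grip if the reading is true, or air if the cameras are right.

Call:
step_arm(steps=[[[0, 0, 0.02], 0], [[0, 0, 0.04], 0], [[0, 0, 0.04], 0], [[0, 0, 0.04], 0]])

```text
clock: 2.8
eef_pos: [0.5327, 0.167, 0.0743]
orientation: [-3.141, -0.001, 2.958]
wrist_force: [-0.4, 0.1, 0.8]
finger_gap: 0.0855
grasp_force: 0.0
```

Call:
step_arm(steps=[[[0, 0, 0], 0], [[0, 0, 0], 0], [[0, 0, 0], 0], [[0, 0, 0], 0], [[0, 0, 0], 0], [[0, 0, 0], 0], [[0, 0, 0], 0], [[0, 0, 0], 0]], jaw=-0.6, newtons=20)

```text
clock: 3.6
eef_pos: [0.5331, 0.1671, 0.075]
orientation: [-3.142, -0.0, 2.958]
wrist_force: [-0.4, -0.6, 0.9]
finger_gap: 0.0171
grasp_force: 0.0
```

The fingers closed to 17 mm on air, so the cameras are right and the reported z is low. I'll measure the offset with the fingers nearly shut and then reopen.

Run:
```python
from h import *
s=cams.snapshot("scene");X=cloud(s);z=X[...,2]
m=(z>.108)&(z<.2)&(abs(X[...,0]-.54)<.04)&(abs(X[...,1]-.168)<.03)
h=np.histogram(z[m],np.arange(.108,.2,.004));print(h[0],h[1].round(3)[:6])
k=m&(z<.16);print(k.sum(),np.percentile(X[k],[2,50,98],axis=0).round(3).tolist())
# rows: lowest finger pixel
v,u=np.nonzero(k);print(u.min(),u.max(),v.min(),v.max())
# grip top plane check
c=s["color"][130:240,300:430];cv2.imwrite("pics/c1.png",cv2.resize(c,None,fx=5,fy=5))
```

```text
[ 0  4 12 22 28 23 30 30 28 26 26 22 30 34 47 52 26 14 35 23 36 34 42] [0.108 0.112 0.116 0.12  0.124 0.128]
281 [[0.524, 0.144, 0.117], [0.543, 0.161, 0.139], [0.549, 0.191, 0.159]]
353 380 188 212
```

View pics/c1.png

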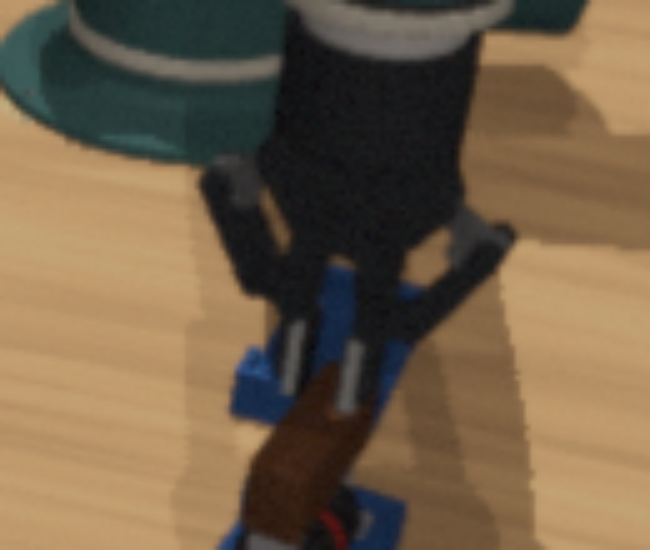

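The image shows the pad tips at crop (290,390) and (348,408), z≈0.115 by depth, just above the bar. So true z ≈ reading + 0.040, and xy agrees. I'll open, lower to a reading of 0.026 and grip.

Call:
step_arm(steps=[[[0, 0, 0], 0], [[0, 0, 0], 0], [[0, 0, 0], 0], [[0, 0, 0], 0], [[0, 0, 0], 0], [[0, 0, 0], 0]], jaw=1)

```text
clock: 4.25
eef_pos: [0.5331, 0.1671, 0.075]
orientation: [-3.142, -0.0, 2.958]
wrist_force: [0.4, 0.2, -0.5]
finger_gap: 0.0851
grasp_force: 0.0
```

Call:
step_arm(steps=[[[0, 0, 0.015], 0], [[0, 0, 0.03], 0], [[0, 0, 0.045], 0], [[0, 0, 0.055], 0], [[0, 0, 0.065], 0], [[0, 0, 0.065], 0], [[0, 0, 0.065], 0]])

```text
clock: 4.95
eef_pos: [0.5331, 0.1671, 0.0263]
orientation: [-3.142, -0.0, 2.958]
wrist_force: [0.1, 0.8, 0.8]
finger_gap: 0.0851
grasp_force: 0.0
```

Call:
step_arm(steps=[[[0, 0, 0], 0], [[0, 0, 0], 0], [[0, 0, 0], 0], [[0, 0, 0], 0], [[0, 0, 0], 0], [[0, 0, 0], 0], [[0, 0, 0], 0], [[0, 0, 0], 0]], jaw=-1, newtons=80)

```text
clock: 5.75
eef_pos: [0.5332, 0.1672, 0.0266]
orientation: [3.141, 0.0, 2.958]
wrist_force: [-0.3, 0.4, 5.9]
finger_gap: 0.027
grasp_force: 78.7
```

```bash
python3 go.py .533 .1675 .12 169.5
python3 - <<'E'
from h import *
s=cams.snapshot("scene");c=s["color"][130:260,290:430];cv2.imwrite("pics/d1.png",cv2.resize(c,None,fx=4,fy=4))
E
```

```text
clk 5.75 pos [0.5332 0.1672 0.0266] rpy [1.7998e+02 2.0000e-02 1.6949e+02] q6 -1.13 F [-0.3  0.4  5.9] gap 0.027 gf 78.7
MOVE [ 0.0003  0.0004 -0.1246] turn -0.0004
```

View pics/d1.png

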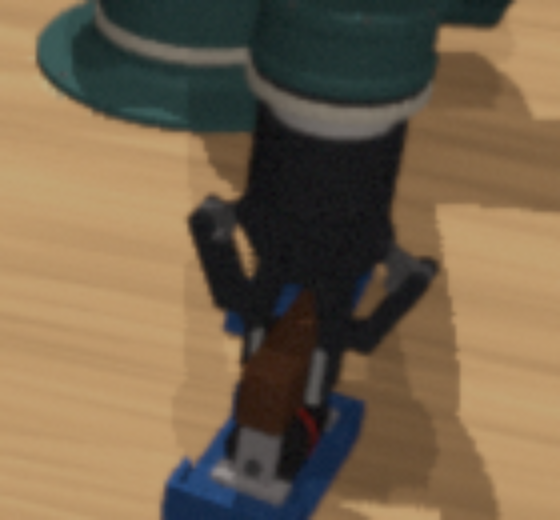

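The fingers straddle the bar, with a 27 mm gap at 79 N. Lift.

Call:
step_arm(steps=[[[0, 0, -0.02], 0], [[0, 0, -0.05], 0], [[0, 0, -0.09], 0], [[0, 0, -0.13], 0], [[0, 0, -0.13], 0], [[0, 0, -0.13], 0]], newtons=100)

```text
clock: 6.4
eef_pos: [0.533, 0.167, 0.1239]
orientation: [3.141, 0.0, 2.958]
wrist_force: [0.5, -0.4, -5.3]
finger_gap: 0.027
grasp_force: 98.8
```

```bash
python3 go.py .5305 -.1163 .124 198.2
```

```text
clk 6.4 pos [0.533  0.167  0.1239] rpy [1.7999e+02 2.0000e-02 1.6948e+02] q6 -1.13 F [ 0.5 -0.4 -5.3] gap 0.027 gf 98.8
MOVE [-6.57e-02 -3.72e-01 -2.00e-04] turn -0.9573
```

Call:
step_arm(steps=[[[-0.006, -0.037, 0], -0.096], [[-0.013, -0.074, 0], -0.19], [[-0.02, -0.112, 0], -0.287], [[-0.026, -0.149, 0], -0.383], [[-0.033, -0.186, 0], -0.479], [[-0.039, -0.223, 0], -0.574], [[-0.046, -0.26, 0], -0.67], [[-0.052, -0.298, 0], -0.766], [[-0.059, -0.335, 0], -0.862], [[-0.066, -0.372, 0], -0.957], [[-0.066, -0.372, 0], -0.957], [[-0.066, -0.372, 0], -0.957]])

```text
clock: 7.6
eef_pos: [0.5301, -0.1164, 0.1221]
orientation: [3.14, -0.002, -2.826]
wrist_force: [0.7, 0.1, -4.0]
finger_gap: 0.0268
grasp_force: 99.6
```

Call:
step_arm(steps=[[[0, 0, 0.03], 0], [[0, 0, 0.06], 0], [[0, 0, 0.08], 0], [[0, 0, 0.085], 0], [[0, 0, 0.085], 0], [[0, 0, 0.085], 0]])

```text
clock: 8.2
eef_pos: [0.5313, -0.1162, 0.0609]
orientation: [-3.141, 0.001, -2.824]
wrist_force: [-0.2, -0.8, -3.5]
finger_gap: 0.0266
grasp_force: 99.6
```

```bash
python3 go.py .5305 -.1163 .0446 198.2
python3 - <<'E'
from m import *
s=cams.snapshot("scene");X=cloud(s);z=X[...,2]
hsv=cv2.cvtColor(s["color"],cv2.COLOR_BGR2HSV)
brown=(hsv[...,0]<15)&(hsv[...,1]>110)&(hsv[...,2]<110)&(z>.08)&(z<.18)&(X[...,0]>.4)&(X[...,0]<.65)&(abs(X[...,1]+.12)<.07)
p=X[filt(X,brown)];print(len(p),rect(p),np.percentile(p[:,2],[5,95]))
c=s["color"][120:270,140:340];cv2.imwrite("pics/e1.png",cv2.resize(c,None,fx=4,fy=4))
E
```

```text
clk 8.2 pos [ 0.5313 -0.1162  0.0609] rpy [-1.7997e+02  5.0000e-02 -1.6179e+02] q6 -2.15 F [-0.2 -0.8 -3.5] gap 0.0266 gf 99.6
MOVE [0.0011 0.0002 0.0218] turn 0.0002
351 (array([ 536.3, -113.3]), array([87.2, 26. ]), 17.34) [0.10566556 0.13908525]
```

View pics/e1.png

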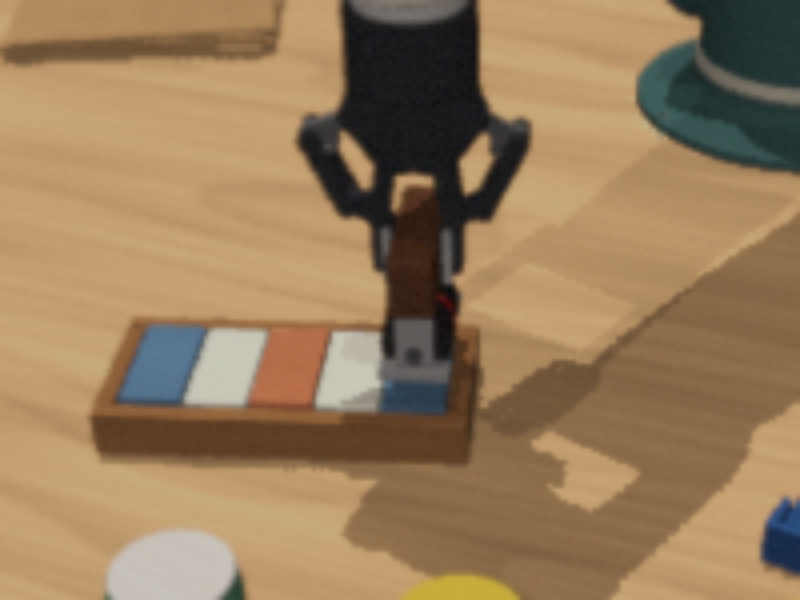

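The roller hangs square over the right-hand blue tile at crop (415,380). I'll lower it gently and watch the force.

Call:
step_arm(steps=[[[0, 0, 0.005], 0], [[0, 0, 0.01], 0], [[0, 0, 0.0133], 0], [[0, 0, 0.0147], 0], [[0, 0, 0.016], 0], [[0, 0, 0.0173], 0], [[0, 0, 0.0187], 0], [[0, 0, 0.0187], 0]])

```text
clock: 9.05
eef_pos: [0.531, -0.1164, 0.0463]
orientation: [-3.141, 0.0, -2.824]
wrist_force: [-1.0, -0.2, 2.0]
finger_gap: 0.0269
grasp_force: 100.1
```

Call:
step_arm(steps=[[[0, 0, 0.001], 0], [[0, 0, 0.002], 0], [[0, 0, 0.002], 0]])

```text
clock: 9.35
eef_pos: [0.5309, -0.1163, 0.0445]
orientation: [-3.141, 0.0, -2.824]
wrist_force: [-0.9, -0.9, 1.5]
finger_gap: 0.0269
grasp_force: 100.1
```

Call:
step_arm(steps=[[[0, 0, 0.0007], 0], [[0, 0, 0.0013], 0], [[0, 0, 0.0013], 0]])

```text
clock: 9.65
eef_pos: [0.5312, -0.1165, 0.0444]
orientation: [-3.141, 0.001, -2.824]
wrist_force: [-3.0, -1.6, 9.3]
finger_gap: 0.0271
grasp_force: 101.3
```

Call:
step_arm(steps=[[[0, 0, 0.0007], 0], [[0, 0, 0.0013], 0], [[0, 0, 0.0013], 0]])

```text
clock: 9.95
eef_pos: [0.5314, -0.1167, 0.0443]
orientation: [-3.14, 0.001, -2.824]
wrist_force: [-6.3, -1.9, 17.3]
finger_gap: 0.027
grasp_force: 102.3
```

The tile reaches the bed at a reading of 0.0444, against a predicted 0.0446. Stiffness is ≈8 N/mm and the drum load is now ≈21 N. I'll roll along -tool y in short calls.

Call:
step_arm(steps=[[[0, -0.004, 0.0005], 0], [[0, -0.01, 0.0007], 0], [[0, -0.018, 0.0007], 0], [[0, -0.026, 0.0007], 0], [[0, -0.034, 0.0007], 0], [[0, -0.042, 0.0007], 0], [[0, -0.05, 0.0007], 0], [[0, -0.05, 0.0007], 0]])

```text
clock: 10.75
eef_pos: [0.5433, -0.1532, 0.0442]
orientation: [-3.139, 0.001, -2.824]
wrist_force: [-8.0, -2.2, 21.4]
finger_gap: 0.0268
grasp_force: 102.7
```

```bash
python3 go.py .5811 -.2702 .0444 198.2
```

```text
clk 10.75 pos [ 0.5433 -0.1532  0.0442] rpy [-1.7986e+02  7.0000e-02 -1.6183e+02] q6 -2.21 F [-8.  -2.2 21.4] gap 0.0268 gf 102.7
MOVE [ 0.0008 -0.1639  0.0002] turn -0.0008
```

Call:
step_arm(steps=[[[0, -0.004, 0], 0], [[0, -0.01, 0], 0], [[0, -0.018, 0], 0], [[0, -0.026, 0], 0], [[0, -0.034, 0], 0], [[0, -0.042, 0], 0], [[0, -0.05, 0], 0], [[0, -0.056, 0], 0], [[0, -0.06, 0], 0], [[0, -0.06, 0], 0]])

```text
clock: 11.75
eef_pos: [0.5573, -0.1959, 0.0442]
orientation: [-3.139, 0.001, -2.824]
wrist_force: [-8.3, -2.4, 21.1]
finger_gap: 0.0272
grasp_force: 102.5
```

Call:
step_arm(steps=[[[0, -0.004, 0], 0], [[0, -0.01, 0], 0], [[0, -0.018, 0], 0], [[0, -0.026, 0], 0], [[0, -0.034, 0], 0], [[0, -0.042, 0], 0], [[0, -0.05, 0], 0], [[0, -0.056, 0], 0], [[0, -0.06, 0], 0], [[0, -0.06, 0], 0]])

```text
clock: 12.75
eef_pos: [0.5713, -0.2387, 0.0442]
orientation: [-3.139, 0.001, -2.824]
wrist_force: [-9.1, -2.7, 20.8]
finger_gap: 0.0269
grasp_force: 102.4
```

Call:
step_arm(steps=[[[0, -0.008, 0], 0], [[0, -0.016, 0], 0], [[0, -0.024, 0], 0], [[0, -0.032, 0], 0], [[0, -0.04, 0], 0], [[0, -0.044, 0], 0], [[0, -0.044, 0], 0]])

```text
clock: 13.45
eef_pos: [0.5816, -0.2701, 0.0442]
orientation: [-3.139, 0.001, -2.824]
wrist_force: [-7.4, -2.4, 20.3]
finger_gap: 0.0272
grasp_force: 102.4
```

```bash
python3 go.py .5811 -.2702 .124 198.2
```

```text
clk 13.45 pos [ 0.5816 -0.2701  0.0442] rpy [-1.7984e+02  6.0000e-02 -1.6182e+02] q6 -2.36 F [-7.4 -2.4 20.3] gap 0.0272 gf 102.4
MOVE [ 0.0005 -0.0002 -0.1063] turn -0.0008
```

The height held at 0.0442 the whole way with a steady ≈25 N drum load, so all the tiles are down. Lift and check the tiles by depth.

Call:
step_arm(steps=[[[0, 0, -0.01], 0], [[0, 0, -0.04], 0], [[0, 0, -0.08], 0], [[0, 0, -0.106], 0], [[0, 0, -0.106], 0], [[0, 0, -0.106], 0]])

```text
clock: 14.05
eef_pos: [0.5807, -0.2684, 0.1203]
orientation: [3.141, -0.0, -2.824]
wrist_force: [-0.1, -0.1, -4.7]
finger_gap: 0.0271
grasp_force: 99.7
```

```bash
python3 go.py .5332 .1672 .124 169.49
```

```text
clk 14.05 pos [ 0.5807 -0.2684  0.1203] rpy [ 1.7996e+02 -3.0000e-02 -1.6180e+02] q6 -2.36 F [-0.1 -0.1 -4.7] gap 0.0271 gf 99.7
MOVE [-0.1212  0.5716 -0.0045] turn 0.9571
```

Call:
step_arm(steps=[[[-0.012, 0.057, -0.004], 0.096], [[-0.024, 0.114, -0.004], 0.191], [[-0.036, 0.171, -0.004], 0.287], [[-0.048, 0.229, -0.004], 0.383], [[-0.061, 0.286, -0.004], 0.479], [[-0.073, 0.343, -0.004], 0.574], [[-0.085, 0.4, -0.004], 0.67], [[-0.097, 0.457, -0.004], 0.766], [[-0.109, 0.515, -0.004], 0.862], [[-0.121, 0.572, -0.004], 0.957], [[-0.121, 0.572, -0.004], 0.957], [[-0.121, 0.572, -0.004], 0.957]])

```text
clock: 15.25
eef_pos: [0.5323, 0.1678, 0.1226]
orientation: [-3.14, -0.002, 2.96]
wrist_force: [0.6, -0.1, -4.4]
finger_gap: 0.0268
grasp_force: 100.8
```

Call:
step_arm(steps=[[[0, 0, 0], 0], [[0, 0, 0], 0], [[0, 0, 0], 0]])

```text
clock: 15.55
eef_pos: [0.5333, 0.1663, 0.1243]
orientation: [-3.141, -0.0, 2.957]
wrist_force: [-0.6, 0.2, -3.7]
finger_gap: 0.0272
grasp_force: 100.8
```

```bash
python3 go.py .5332 .1672 .05 169.49
python3 - <<'E'
from m import *
s=cams.snapshot("top");X=cloud(s)
for k in(-80,-40,0,40,80):
    c=np.array([.5555,-.1923])+np.array([.312,-.950])*k/1000
    m=np.hypot(X[...,0]-c[0],X[...,1]-c[1])<.013;m&=abs(X[...,2]-.03)<.02
    print("tile",k,m.sum(),np.median(X[m][:,2]).round(4))
c=np.array([.95,.312])
for sg in(-1,1):
    P=[]
    for k in range(-90,91,10):
        q=np.array([.5555,-.1923])+np.array([.312,-.950])*k/1000+sg*.048*c
        m=np.hypot(X[...,0]-q[0],X[...,1]-q[1])<.004;P+=list(X[m][:,2])
    print("rim",np.median(P).round(4))
E
```

```text
clk 15.55 pos [0.5333 0.1663 0.1243] rpy [-1.7999e+02 -1.0000e-02  1.6942e+02] q6 -1.13 F [-0.6  0.2 -3.7] gap 0.0272 gf 100.8
MOVE [0.0004 0.0012 0.099 ] turn -0.0024
tile -80 110 0.031
tile -40 110 0.0307
tile 0 108 0.0309
tile 40 108 0.0308
tile 80 112 0.031
rim 0.031
rim 0.0309
```

All five tiles read the same as the rim (0.031). Now I'll set the roller back on its rest.

Call:
step_arm(steps=[[[0, 0.001, 0.03], 0], [[0, 0.001, 0.06], 0], [[0, 0.001, 0.09], 0], [[0, 0.001, 0.11], 0], [[0, 0.001, 0.12], 0], [[0, 0.001, 0.125], 0], [[0, 0.001, 0.128], 0], [[0, 0.001, 0.13], 0], [[0, 0.001, 0.13], 0], [[0, 0.001, 0.13], 0]])

```text
clock: 16.6
eef_pos: [0.5336, 0.168, 0.0275]
orientation: [3.141, 0.001, 2.958]
wrist_force: [0.2, -0.2, -3.8]
finger_gap: 0.0266
grasp_force: 100.9
```

```bash
python3 go.py .5332 .1672 .0266 169.49
```

```text
clk 16.6 pos [0.5336 0.168  0.0275] rpy [1.7998e+02 4.0000e-02 1.6949e+02] q6 -1.13 F [ 0.2 -0.2 -3.8] gap 0.0266 gf 100.9
MOVE [ 0.0003 -0.0011  0.0012] turn 0.0
```

Call:
step_arm(steps=[[[0, -0.001, 0.0006], 0], [[0, -0.001, 0.0013], 0], [[0, -0.001, 0.0017], 0], [[0, -0.001, 0.0017], 0]])

```text
clock: 17.0
eef_pos: [0.5334, 0.1671, 0.0266]
orientation: [3.141, 0.001, 2.958]
wrist_force: [-5.0, -2.4, 6.7]
finger_gap: 0.0268
grasp_force: 102.1
```

The feet bear on the ledges, with the force gone from -3.8 to +6.7 N at the original height. Release and retreat.

Call:
step_arm(steps=[[[0, 0, -0.0005], 0], [[0, 0, -0.0005], 0], [[0, 0, -0.0005], 0], [[0, 0, -0.0005], 0], [[0, 0, -0.0005], 0], [[0, 0, -0.0005], 0], [[0, 0, -0.0005], 0], [[0, 0, -0.0005], 0]], jaw=1, newtons=20)

```text
clock: 17.8
eef_pos: [0.5332, 0.1672, 0.0261]
orientation: [-3.142, -0.0, 2.958]
wrist_force: [0.1, -1.2, 0.7]
finger_gap: 0.085
grasp_force: 0.0
```

Call:
step_arm(steps=[[[0, 0, -0.02], 0], [[0, 0, -0.05], 0], [[0, 0, -0.1], 0], [[0, 0, -0.15], 0], [[0, 0, -0.2], 0], [[0, 0, -0.2], 0]])

```text
clock: 18.4
eef_pos: [0.5349, 0.1676, 0.1832]
orientation: [3.138, 0.008, 2.958]
wrist_force: [0.4, 0.5, 0.8]
finger_gap: 0.0855
grasp_force: 0.0
```

Call:
step_arm(steps=[[[0.05, 0.04, 0], 0], [[0.1, 0.08, 0], 0], [[0.15, 0.12, 0], 0], [[0.15, 0.18, 0], 0], [[0.15, 0.24, 0], 0], [[0.15, 0.3, 0], 0], [[0.15, 0.3, 0], 0], [[0.15, 0.3, 0], 0], [[0.15, 0.3, 0], 0]])

```text
clock: 19.3
eef_pos: [0.4636, 0.4081, 0.1764]
orientation: [-3.141, 0.0, 2.958]
wrist_force: [0.5, -0.4, -0.3]
finger_gap: 0.0854
grasp_force: 0.0
```

```bash
python3 go.py .5332 .1672 .0266 169.49
python3 - <<'E'
from m import *
s=cams.snapshot("top");X=cloud(s);z=cv2.medianBlur(X[...,2].astype(np.float32),5)
def cast(n,b,lo,hi,zz):
    m=np.zeros(z.shape,bool);u0,v0,u1,v1=b;m[v0:v1,u0:u1]=1
    m=filt(X,m&(z>lo)&(z<hi));v,u=np.nonzero(m);P=plane(s,np.c_[u,v],zz);print(n,m.sum(),rect(P),P.mean(0).round(4)[:2],np.median(z[m]))
cast("grip",(155,180,220,260),.09,.115,.104);cast("rest",(155,180,220,260),.015,.2,.028)
cast("honey",(225,60,280,130),.09,.2,.105);cast("beet",(150,85,210,145),.09,.2,.105);cast("tin",(300,75,350,130),.07,.2,.08)
a=s["color"][175:265,140:240];b=cams.snapshot("scene")["color"][190:280,310:410]
cv2.imwrite("pics/f1.png",cv2.resize(np.hstack([a,b]),None,fx=4,fy=4))
E
```

```text
clk 19.3 pos [0.4636 0.4081 0.1764] rpy [-1.7999e+02  1.0000e-02  1.6947e+02] q6 -0.71 F [ 0.5 -0.4 -0.3] gap 0.0854 gf 0.0
MOVE [-0.15   -0.2989  0.1998] turn -0.0008
grip 705 (array([531.8, 168.3]), array([30.1, 93.2]), 79.67) [0.5312 0.1685] 0.104598545
rest 1768 (array([533.5, 165.4]), array([ 75.6, 132.3]), 79.93) [0.5343 0.1708] 0.05103706
honey 729 (array([791.5,  22. ]), array([63. , 59.2]), 1.09) [0.7914 0.0218] 0.10571028
beet 752 (array([750.1, 174.7]), array([62.8, 59.5]), 28.59) [0.7501 0.1744] 0.10585045
tin 758 (array([ 786.8, -129.7]), array([65.2, 63.6]), 0.34) [ 0.7869 -0.1302] 0.08084276
```

View pics/f1.png

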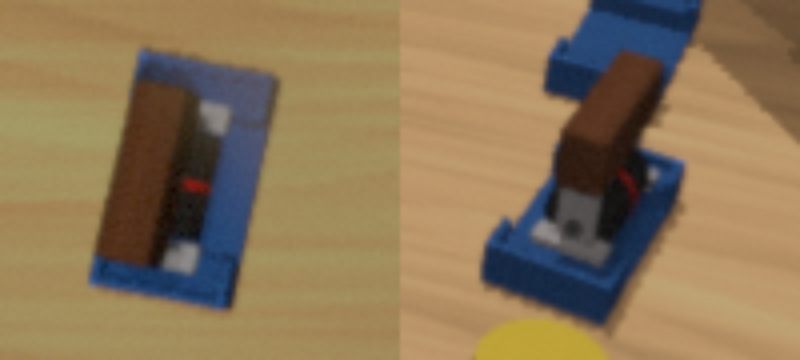

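The roller stands upright on its rest, with both feet between the lips (left crop, grip at (148,170), feet at (212,118) and (180,257)). Its grip height is 0.104, and the jars and tin haven't moved. Handing in.

```bash
python3 -c "
from plant import robot
print(robot.job_done())"
```

```text
the job is handed in; nothing more can be done
None
```

I handed the job in at about 19 s: all five tiles are flush with the frame, rolled down at about 25 N, and the roller stands upright and released on the far rest, with the jars and tin where they were.

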